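# Assemble two chandelier candle holders on their stands

### The arm

A 6-joint arm with a two-finger parallel gripper is mounted at the origin on the work surface. World frame = base frame: x ahead of the robot, y to its left, z up, the work surface at z = 0. Lengths are in m, angles in rad, forces in N, time in s.
With the tool pointing down it reaches from about 0.3 to 0.875 m from the base axis. Payload 6.4 kg.
Tool frame: the origin (TCP) lies midway between the tips of the shut fingers; the grasp point (between the pads) lies 19 mm behind it; z points along the fingers, y is the direction in which the jaws open and shut (so a half turn about z gives the same grasp; the last joint's range is limited). The gripper opens to 85 mm and grips with 20 to 120 N. Pads are 22 mm wide; open, the fingers measure 114 mm over their backs; the gripper's body (76 mm by 85 mm) begins 54 mm behind the grasp point. The pads swing forward as they close: fully open they stand 13 mm farther back than shut.
Start: joints at [-1.36, 0.181, 1.607, -0, 1.354, -0.206], TCP at [0.233, -0.526, 0.231] pointing down, gripper open.
Joint ranges: [-2.99, 2.99], [-0.89, 2.07], [0.3, 2.58], [-1.14, 4.28], [0, 2.63], [-3.12, 3.12]. Speed limits (rad/s): [2.57, 2.57, 3.01, 3.14, 3.14, 3.14].

### API

Orientations are given as a unit quaternion [w, x, y, z].
In Python, from bench import ctrl gives the robot as it stands. The module is installed in compiled form; this text tells all that it offers.
- The arm moves only by the tool arm_command, never from a script. Its argument "plan" is one flat list of numbers, 4 for each row, row after row: the shift along the tool's x, y, z in mm, then the turn about the tool's z in rad. A call has 1 to 20 rows; each row shifts and turns the commanded pose from where the row before left it, along the tool's axes as they then stand; what a row does not reach is not made up. A row lasts 1/10 s, in which the tool goes at most 50 mm and 8.59 degrees, less where a joint would pass 70% of its speed; a pose out of reach is approached as far as the arm can. A call is refused whole if a number of a shift passes 50 or a number of a turn 0.15, either way. A call with a gripper value outside its range is refused whole. "grip" is the opening, from 0 (shut) to 1 (fully open), set as the call begins (left out, the last holds). The fingers move at their own pace and stop on an object; the grip force is fixed at half the most. Time passes only in rows, so rows that do not move let the fingers close. It gives the time, the measured TCP pose, the force and the opening at its end, in the units of the state.
- ctrl.get_obs(): the state, without advancing time (a new reading comes with each control period).
- ctrl.camera(name): name is "scene" or "top" or "wrist"; returns a dict with "color" (384x512x3 uint8, red, green, blue), "camera_matrix" (3x3 intrinsics, pixels), "eye" and "attitude" of the camera in the world; the wrist camera has in their place "T_tool_cam" (4x4, takes a point from camera to tool coordinates, whose origin is the TCP and whose axes are the flange's). Camera axes: x right, y up, looking along -z (the intrinsics and any distortion apply to the point x, -y, -z); pixel columns grow to the right and rows downward; lengths in m; the calibration is good to about 2 mm. A picture is of the moment at which its call begins: read the wrist's pose just before it. There is no depth.
- ctrl.hand_in(): hands the job in, once; it reports no verdict.
The state is a dict: "time_s": time; "q": joint angles; "dq": joint speeds; "joint_efforts": joint torques, N m; "eef_pos": TCP position; "eef_rot": TCP orientation; "wrist_force": force on the tool from outside, world axes, zero at the start; "torque": the same for the moment, N m; "opening": opening from 0.0 (shut) to 1.0 (fully open).
Only numpy, scipy, OpenCV 4.12 (cv2) and the standard library are available. Lean on these libraries where they do the work, as an engineer would, in place of code of your own. Each camera call takes 0.05 s, during which the arm holds its last target. There are 200 camera calls.

### The job

Build up the two candle holders over the pins of their stands, from the bottom up: on the brass stand (round wooden base) the brass spacer, then the amber glass dish, then the white candle sleeve; on the steel stand (square blue base) the green glass dish, then the black candle sleeve. Each part must sit fully down and upright on the one below, the sleeves standing in the recesses of their dishes. Lower the glass dishes into place rather than dropping them, and leave the tape roll, the jar and the screwdriver where they are.

Things in the scene. Friction and masses are not known exactly. Their poses are not given: they have to be found in the camera images.
- brass_spacer_mid (a point): Brass spacer, a straight brass tube 36 mm outside, 20 mm bore, 36 mm tall, standing upright; about 0.2 kg. The point is its centre, 18 mm above its lower end; z is its axis, up.
- amber_dish_mid (a point): Amber pressed-glass drip dish, a thick round disc with a beaded rim, 60 mm across, 22 mm tall (beads reach 25 mm), lying flat with its recess up; about 0.12 kg. A 20 mm hole runs through its middle; around the hole the top has a round recess 40 mm across and 8 mm deep, whose floor is 14 mm above the underside. Grip it across its 60 mm outside. The point is its centre, 11 mm above its underside; z is its axis, up.
- green_dish_mid (a point): Green pressed-glass drip dish, a thick round disc with a beaded rim, 60 mm across, 22 mm tall (beads reach 25 mm), lying flat with its recess up; about 0.12 kg. A 20 mm hole runs through its middle; around the hole the top has a round recess 40 mm across and 8 mm deep, whose floor is 14 mm above the underside. Grip it across its 60 mm outside. The point is its centre, 11 mm above its underside; z is its axis, up.
- white_sleeve_mid (a point): White candle sleeve, a straight plastic tube 30 mm outside, 22 mm inside, 70 mm tall, standing upright, open at both ends; about 0.035 kg. It fits with 5 mm to spare all round in the recess of the amber dish. The point is its centre, 35 mm above its lower end; z is its axis, up.
- black_sleeve_mid (a point): Black candle sleeve, a straight plastic tube 30 mm outside, 22 mm inside, 70 mm tall, standing upright, open at both ends; about 0.035 kg. It fits with 5 mm to spare all round in the recess of the green dish. The point is its centre, 35 mm above its lower end; z is its axis, up.
- brass_stand_seat (a point): Brass stand, fixed to the bench: a round dark-brown wooden base 90 mm across and 14 mm thick, on it a brass pedestal 36 mm across whose flat top (the seat) is 40 mm above the bench, and from the middle of the seat an upright brass pin 8 mm thick, rising 53 mm above the seat, its last 6 mm tapered. Parts with a hole go down over the pin. The point is the middle of the seat, at the foot of the pin; z is up along the pin.
- steel_stand_seat (a point): Steel stand, fixed to the bench: a square blue base 85 mm wide and 14 mm thick, on it a steel pedestal 36 mm across whose flat top (the seat) is 40 mm above the bench, and from the middle of the seat an upright steel pin 8 mm thick, rising 40 mm above the seat, its last 6 mm tapered. Parts with a hole go down over the pin. The point is the middle of the seat, at the foot of the pin; z is up along the pin.
- tape_roll_mid (a point): Roll of black tape lying flat, 64 mm across, 19 mm tall, with a cardboard core; loose, to be left alone. The point is its centre, 9.5 mm above the bench.
- jar: Small closed whitish jar with a metal-grey cap, 56 mm across, 65 mm tall; loose, to be left alone. Origin at the centre of its underside.
- screwdriver: Screwdriver with a red handle, 160 mm long, lying on the bench along its x axis with its handle to -x; loose, to be left alone. Origin on its underside, half-way along.

How it is judged:
By the outcome, as a careful person would: the job done as asked, in the order asked, and still so for the second after the job is handed in, with the robot touching nothing.
It also fails if it takes over 128 s, if anything falls off the work surface, if the arm or the gripper's body presses on something with over 40 N, if the wrist force passes 120 N, or if a joint passes its speed limit or range.

## Working session

There is one attempt and no reset: what is moved stays moved. The work goes in short steps, Python scripts to look and compute and a tool call to move; the robot and the scene stay as the last step left them, time stands still between calls to the robot, and variables do not carry over. Pictures are saved under pics/ and viewed, about 12 in all and at most 16, crops included, and the job is handed in when it is done.

Besides the shell and the picture viewer there is one more tool, called after "Call:" by a JSON object that holds its "method" and its "body", one argument or row to a line. arm_command: Moves the arm, as the interface text tells. Its arguments: {"type":"object","properties":{"plan":{"type":"array","items":{"type":"number"}},"grip":{"type":"number"}},"required":["plan"]}

```bash
mkdir -p pics
cat > h.py <<'E'
import numpy as np, cv2
from bench import ctrl
from scipy.spatial.transform import Rotation as R
def quat(q): return R.from_quat(np.roll(np.array(q,float),-1)).as_matrix()
def snap(name,fn=None):
    o=ctrl.get_obs(); c=ctrl.camera(name)
    K=np.array(c["camera_matrix"])
    if "T_tool_cam" in c:
        T=np.eye(4);T[:3,:3]=quat(o["eef_rot"]);T[:3,3]=o["eef_pos"];T=T@np.array(c["T_tool_cam"])
    else:
        T=np.eye(4);a=np.array(c["attitude"],float);T[:3,:3]=a if a.shape==(3,3) else quat(a);T[:3,3]=c["eye"]
    if fn:
        cv2.imwrite("pics/"+fn+".png",c["color"][:,:,::-1]); np.savez("pics/"+fn+".npz",K=K,T=T)
    return c,K,T
def load(fn): d=np.load("pics/"+fn+".npz"); return d["K"],d["T"]
def ray(fn,u,v):
    K,T=load(fn); d=np.linalg.inv(K)@[u,v,1]; d=T[:3,:3]@np.array([d[0],-d[1],-d[2]]); return T[:3,3],d/np.linalg.norm(d)
def atz(fn,u,v,z):
    o,d=ray(fn,u,v); return o+d*(z-o[2])/d[2]
def tri(*obs):
    A=np.zeros((3,3));b=np.zeros(3)
    for f,u,v in obs:
        o,d=ray(f,u,v);P=np.eye(3)-np.outer(d,d);A+=P;b+=P@o
    p=np.linalg.solve(A,b)
    return p,[round(1e3*np.linalg.norm(np.cross(p-ray(*x)[0],ray(*x)[1])),1) for x in obs]
def proj(fn,p):
    K,T=load(fn);c=T[:3,:3].T@(np.array(p)-T[:3,3]);x=K@[c[0],-c[1],-c[2]];return x[:2]/x[2]
E
python3 - <<'E'
from h import *
for n in("scene","top","wrist"):
    c,K,T=snap(n,n+"0"); print(n,{k:v for k,v in c.items() if k!="color"})
o=ctrl.get_obs();print(o)
a=[cv2.imread(f"pics/{n}0.png") for n in("scene","top")]
E
```

```text
scene {'camera_matrix': array([[431.21110029,   0.        , 252.63200832],
       [  0.        , 431.21110029, 195.30565059],
       [  0.        ,   0.        ,   1.        ]]), 'eye': array([ 1.10773019, -0.18140436,  0.97095923]), 'attitude': array([0.77376709, 0.23297267, 0.16124627, 0.56657556])}
top {'camera_matrix': array([[357.13645687,   0.        , 264.99329773],
       [  0.        , 357.13645687, 192.57284407],
       [  0.        ,   0.        ,   1.        ]]), 'eye': array([0.3920064 , 0.01162557, 1.09139427]), 'attitude': array([ 0.70514413,  0.04703944, -0.06121422, -0.70484883])}
wrist {'camera_matrix': array([[265.72546017,   0.        , 255.7419744 ],
       [  0.        , 265.72546017, 191.40472781],
       [  0.        ,   0.        ,   1.        ]]), 'T_tool_cam': array([[-1.00738480e-04,  9.54339328e-01,  2.98724683e-01,
         7.69642431e-02],
       [ 9.99999433e-01,  4.12723648e-04, -9.81304870e-04,
        -2.62047686e-04],
       [-1.05978857e-03,  2.98724415e-01, -9.54338829e-01,
        -1.42537297e-01],
       [ 0.00000000e+00,  0.00000000e+00,  0.00000000e+00,
         1.00000000e+00]])}
{'time_s': 0.15, 'q': array([-1.36030355e+00,  1.81354899e-01,  1.60774699e+00,  1.28480588e-05,
        1.35378811e+00, -2.06298713e-01]), 'dq': array([ 0.00049855, -0.00123005, -0.00175677,  0.00037816, -0.00010558,
       -0.00051427]), 'joint_efforts': array([ 6.58010176e-04, -4.45264184e+01, -3.51689601e+01, -2.30745063e-04,
        5.89502350e-03,  1.46329984e-05]), 'eef_pos': array([ 0.23271118, -0.52536536,  0.23061496]), 'eef_rot': array([-6.48684036e-04,  9.78364160e-01,  2.06889222e-01,  4.91216135e-06]), 'wrist_force': array([ 0.63596787, -0.47338766,  0.01594112]), 'torque': array([ 0.04071707,  0.02006834, -0.03813867]), 'opening': 1.0021395186631452}
```

View pics/top0.png

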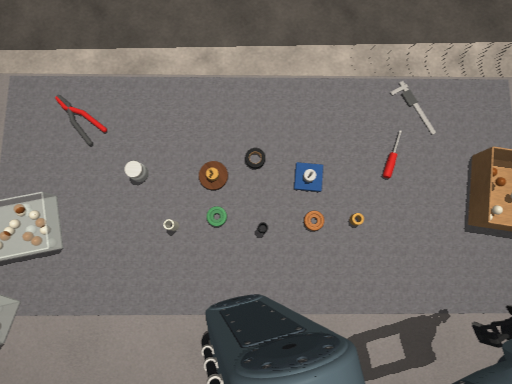

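View pics/scene0.png

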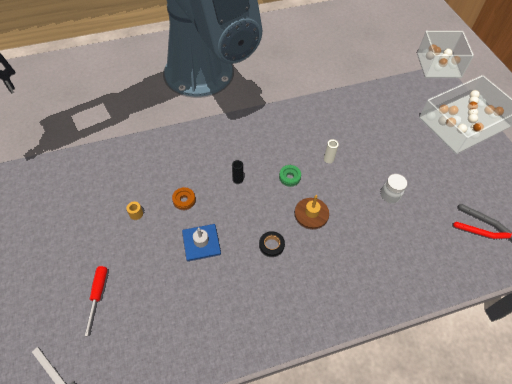

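Run:
```python
from h import *
t=cv2.imread("pics/top0.png")[145:245,125:375];s=cv2.imread("pics/scene0.png")[130:264,115:365]
t=cv2.resize(t,None,fx=3.2,fy=3.2,interpolation=2)[:, :800];s=cv2.resize(s,None,fx=2,fy=2,interpolation=2)
m=np.zeros((t.shape[0]+s.shape[0],800,3),np.uint8);m[:t.shape[0]]=t;m[t.shape[0]:,:s.shape[1]]=s
cv2.imwrite("pics/m0.png",m);print(t.shape,s.shape)
```

```text
(320, 800, 3) (268, 500, 3)
```

View pics/m0.png

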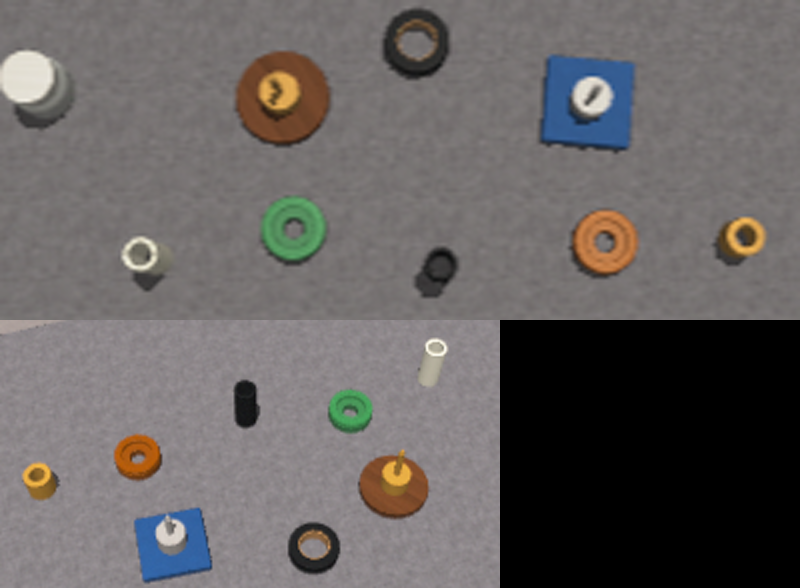

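The enlarged picture shows, left to right in the top view, white sleeve (141,254), green dish (294,229), black sleeve (441,263), amber dish (605,242), spacer (745,237). The seats are brass (280,92) and steel (593,96), with the tape at (416,42). Everything matches in the scene view.

Run:
```python
from h import *
d=dict(white=(141,254,435,348),green=(294,229,350,407),black=(441,263,246,387),amber=(605,242,138,453),spacer=(745,237,39,472),bseat=(280,92,397,474),sseat=(593,96,171,533),tape=(416,42,314,543))
for k,(a,b,c,e) in d.items():
    p,r=tri(("top0",a/3.2+125-.3,b/3.2+145-.3),("scene0",c/2+115-.2,(e-320)/2+130-.2));print(k,p.round(4),r)
```

```text
white [0.4594 0.2668 0.0658] [np.float64(1.4), np.float64(1.4)]
green [0.4862 0.1374 0.0176] [np.float64(1.9), np.float64(1.9)]
black [4.512e-01 3.000e-04 7.220e-02] [np.float64(2.2), np.float64(2.2)]
amber [ 0.4739 -0.1548  0.0187] [np.float64(2.1), np.float64(2.1)]
spacer [ 0.4772 -0.2814  0.038 ] [np.float64(2.7), np.float64(2.7)]
bseat [0.6139 0.1514 0.0351] [np.float64(2.4), np.float64(2.4)]
sseat [ 0.6104 -0.1434  0.0365] [np.float64(2.4), np.float64(2.4)]
tape [0.6668 0.023  0.0176] [np.float64(1.4), np.float64(1.4)]
```

Call:
{"method": "arm_command", "body": {
  "plan": [0,0,0,0.139,0,0,0,0.139,0,0,0,0.139,24.4,-24.4,0,0,24.4,-24.4,0,0,24.4,-24.4,0,0,24.4,-24.4,0,0,24.4,-24.4,0,0,24.4,-24.4,0,0,24.4,-24.4,0,0,24.4,-24.4,0,0,24.4,-24.4,0,0,24.4,-24.4,0,0,0,0,40,0,0,0,40,0,0,0,0,0],
  "grip": 1
}}

```text
time_s: 1.75
eef_pos: [0.4737, -0.2784, 0.1455]
eef_rot: [-0.004, 1.0, 0.0, -0.004]
wrist_force: [-0.7, 0.7, -0.7]
opening: 0.999
```

Run:
```python
from h import *
snap("wrist","w1");o=ctrl.get_obs();print(o["eef_pos"],o["eef_rot"],o["time_s"])
for n,p in dict(spacer=(.4772,-.2814,.036),amber=(.4739,-.1548,.022)).items(): print(n,proj("w1",p))
```

```text
[ 0.4750922  -0.28001833  0.14868863] [-2.36532635e-03  9.99993933e-01  3.82835627e-05 -2.55689849e-03] 1.8
spacer [259.92224908 185.19816142]
amber [138.45465273 184.13203121]
```

View pics/w1.png

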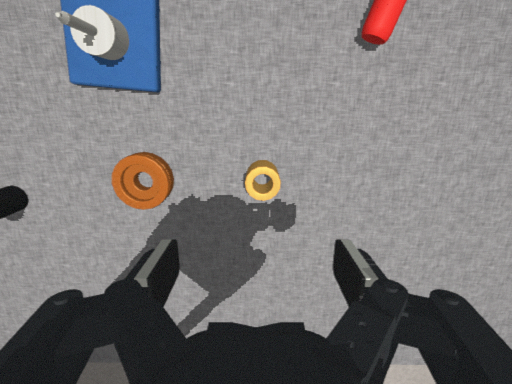

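Run:
```python
from h import *
print(atz("w1",262.5,184,.036),atz("w1",142,181,.022),atz("w1",98,31,.04))
print(tri(("w1",262.5,184),("top0",745/3.2+124.7,237/3.2+144.7),("scene0",39/2+114.8,76+129.8)))
print(tri(("w1",142,181),("top0",605/3.2+124.7,242/3.2+144.7),("scene0",138/2+114.8,66.5+129.8)))
```

```text
[ 0.47843659 -0.28393201  0.036     ] [ 0.47730009 -0.15895566  0.022     ] [ 0.61020426 -0.14760269  0.04      ]
(array([ 0.47752586, -0.28242318,  0.03676925]), [np.float64(1.9), np.float64(2.1), np.float64(3.4)])
(array([ 0.47424329, -0.15538208,  0.01667378]), [np.float64(1.8), np.float64(1.9), np.float64(2.7)])
```

Call:
{"method": "arm_command", "body": {
  "plan": [2,2,15,0,0,0,25,0,0,0,25,0,0,0,25,0,0,0,20,0,0,0,15,0,0,0,10,0,0,0,7,0,0,0,2,0,0,0,0,0,0,0,0,0]
}}

```text
time_s: 2.9
eef_pos: [0.4794, -0.2842, 0.008]
eef_rot: [0.0, 1.0, -0.0, 0.0]
wrist_force: [-0.4, 0.2, -0.4]
opening: 0.997
```

Call:
{"method": "arm_command", "body": {
  "plan": [0,0,0,0,0,0,0,0,0,0,0,0,0,0,0,0,0,0,0,0,0,0,0,0,0,0,0,0,0,0,0,0,0,0,0,0,0,0,0,0],
  "grip": 0
}}

```text
time_s: 3.9
eef_pos: [0.4791, -0.2841, 0.0079]
eef_rot: [0.0, 1.0, -0.0, 0.0]
wrist_force: [-0.5, 0.9, 5.4]
opening: 0.405
```

Call:
{"method": "arm_command", "body": {
  "plan": [0,0,10,0,0,0,-10,0,0,0,-30,0,0,0,-40,0,0,0,-40,0,0,0,-40,0]
}}

```text
time_s: 4.5
eef_pos: [0.4781, -0.2831, 0.1578]
eef_rot: [-0.001, 1.0, -0.0, -0.001]
wrist_force: [0.1, -0.5, -2.4]
opening: 0.396
```

Call:
{"method": "arm_command", "body": {
  "plan": [5,-16,0,0,10,-30,0,0,11,-36,0,0,11,-36,0,0,11,-36,0,0,11,-36,0,0,11,-36,0,0,11,-36,0,0,11,-36,0,0,11,-36,0,0,11,-36,0,0,11,-36,0,0,10,-30,0,0,0,4,0,0,0,0,0,0,0,0,0,0,0,0,0,0,0,0,0,0]
}}

```text
time_s: 6.3
eef_pos: [0.6138, 0.1473, 0.1572]
eef_rot: [0.0, 1.0, -0.001, -0.0]
wrist_force: [0.9, 0.2, -2.5]
opening: 0.396
```

Run:
```python
from h import *
snap("wrist","w2");o=ctrl.get_obs();print(o["eef_pos"],o["opening"],o["wrist_force"])
p=o["eef_pos"]
print("seat",proj("w2",(.614,.149,.04)),"spbot",proj("w2",(p[0],p[1],p[2]-.008)))
im=cv2.imread("pics/w2.png");snap("scene","s2");s=cv2.imread("pics/s2.png")[140:270,230:380]
s=cv2.resize(s,None,fx=1.9,fy=1.9,interpolation=2)
m=np.zeros((384,800,3),np.uint8);m[:,:512]=im;m[:s.shape[0],512:512+s.shape[1]]=s
cv2.imwrite("pics/m2.png",m)
```

```text
[0.61389435 0.14736412 0.15730234] 0.39245096651936656 [-0.58048824 -0.24506878 -2.62493239]
seat [254.29473593 187.0886933 ] spbot [256.14659974 236.63927266]
```

View pics/m2.png

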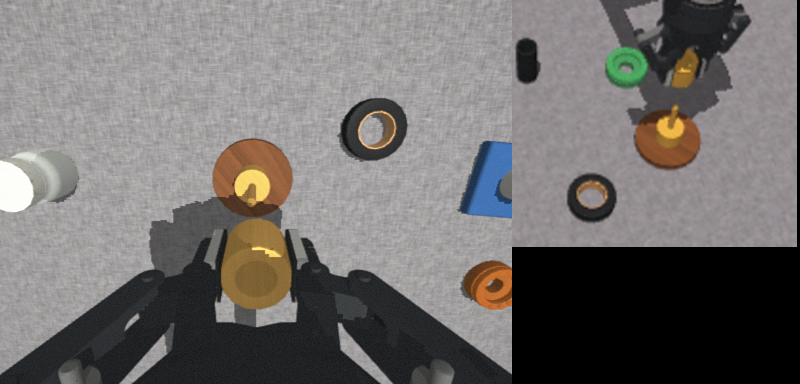

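Run:
```python
from h import *
p=np.array([.6139,.1474,.1573])
im=cv2.resize(cv2.imread("pics/w2.png")[130:322,170:340],None,fx=3,fy=3,interpolation=2)
s=cv2.resize(cv2.imread("pics/s2.png")[135:225,290:365],None,fx=5,fy=5,interpolation=2)
raw=im.copy()
def dr(img,fn,x0,y0,f):
    for z,r,c in((-.008,.018,(0,255,0)),(.028,.018,(255,0,0)),(.028,.01,(255,255,0))):
        P=[(proj(fn,p+[r*np.cos(a),r*np.sin(a),z])-[x0,y0])*f for a in np.linspace(0,6.283,40)]
        cv2.polylines(img,[np.int32(P)],True,c,1)
dr(im,"w2",170,130,3)
s2=s.copy();dr(s2,"s2",290,135,5)
m=np.zeros((600,800,3),np.uint8);m[:576,:510]=im;
m[:348,511:800]=cv2.resize(s,(290,348))[:,:289];m[349:600,511:720]=cv2.resize(s2,(209,251))
cv2.imwrite("pics/m3.png",m)
```

```text
(no output)
```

View pics/m3.png

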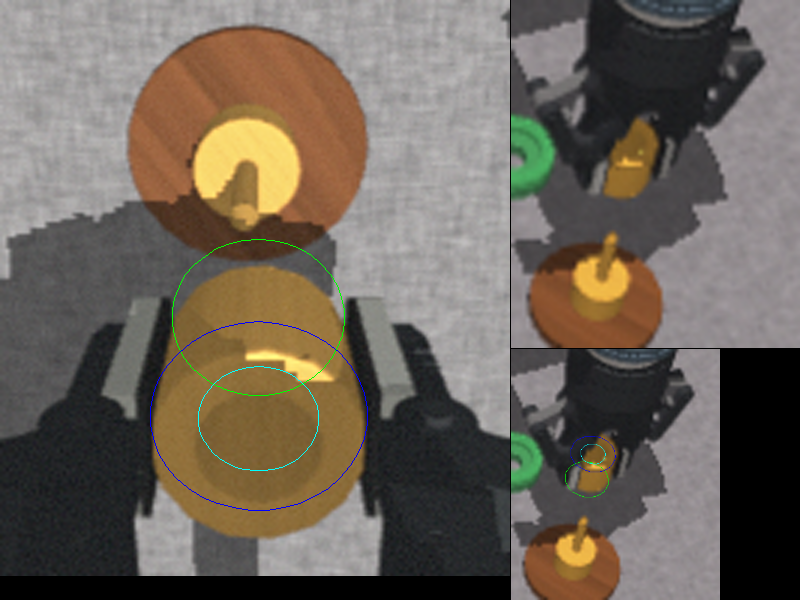

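Run:
```python
from h import *
p=np.array([.6139,.1474,.1573])
def feats(q):
    g=lambda fn,z,r:np.array([proj(fn,q+[r*np.cos(a),r*np.sin(a),z]) for a in np.linspace(0,6.283,60)])
    B=(g("w2",-.008,.018)-[170,130])*3;T=(g("w2",.028,.018)-[170,130])*3;b=(g("w2",.028,.01)-[170,130])*3
    S=g("s2",-.008,.018);St=g("s2",.028,.018)
    return [int(x) for x in (B[:,1].min(),T[:,1].max(),np.ptp(T[:,0]),b[:,1].min(),b[:,1].max(),np.ptp(b[:,0]))],S[:,1].max().round(1),St[:,1].min().round(1)
for d in((0,0,0),(-.005,0,0),(0,0,.008),(0,0,.01),(-.002,0,.006)): print(d,feats(p+d))
```

```text
(0, 0, 0) ([239, 510, 217, 366, 471, 120], np.float64(188.2), np.float64(166.2))
(-0.005, 0, 0) ([262, 534, 214, 393, 495, 119], np.float64(186.4), np.float64(164.5))
(0, 0, 0.008) ([254, 544, 230, 393, 503, 127], np.float64(186.2), np.float64(164.1))
(0, 0, 0.01) ([258, 553, 234, 401, 511, 129], np.float64(185.7), np.float64(163.6))
(-0.002, 0, 0.006) ([260, 545, 226, 397, 505, 125], np.float64(186.0), np.float64(164.0))
```

Run:
```python
from h import *
print(atz("w2",252.3,186,.04))
# pin tip (245,216)/3
print(atz("w2",245/3+170,213/3+130,.093))
```

```text
[0.61515873 0.15102598 0.04      ]
[0.61768893 0.15092351 0.093     ]
```

Call:
{"method": "arm_command", "body": {
  "plan": [3,-2,0,0,2.5,-1.6,0,0,0,0,20,0,0,0,20,0,0,0,10,0,0,0,5,0,0,0,5,0,0,0,5,0,0,0,5,0,0,0,5,0,0,0,5,0,0,0,0,0]
}}

```text
time_s: 7.6
eef_pos: [0.6188, 0.1517, 0.0764]
eef_rot: [0.0, 1.0, -0.0, -0.001]
wrist_force: [-1.0, -0.1, -2.1]
opening: 0.396
```

Run:
```python
from h import *
snap("wrist","w3");o=ctrl.get_obs();print(o["eef_pos"],o["wrist_force"])
snap("scene","s3")
im=cv2.resize(cv2.imread("pics/w3.png")[130:322,170:340],None,fx=3,fy=3,interpolation=2)
s=cv2.resize(cv2.imread("pics/s3.png")[145:235,285:360],None,fx=3.8,fy=3.8,interpolation=2)
m=np.zeros((576,800,3),np.uint8);m[:,:510]=im;m[:s.shape[0],511:511+s.shape[1]]=s
cv2.imwrite("pics/m4.png",m)
```

```text
[0.61909573 0.15172853 0.07681362] [-0.50258577 -0.05137938 -2.58745509]
```

View pics/m4.png

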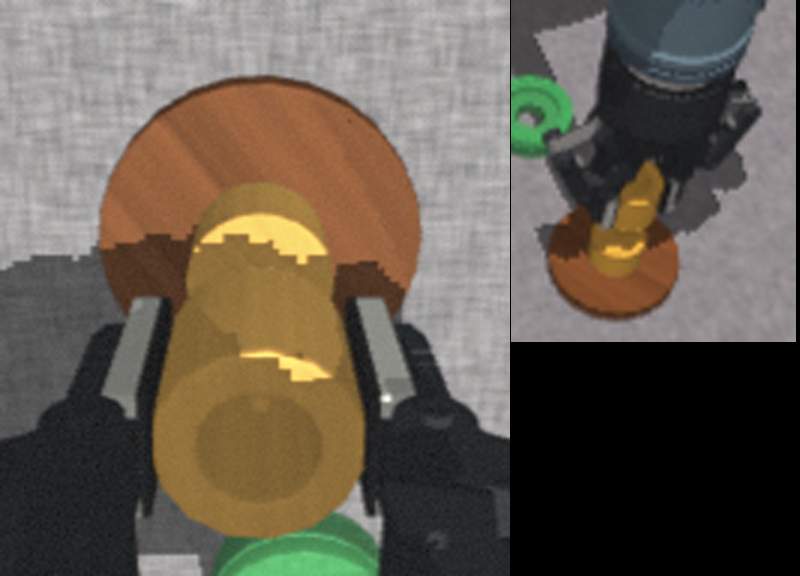

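Call:
{"method": "arm_command", "body": {
  "plan": [0,0,6,0,0,0,6,0,0,0,6,0,0,0,5,0,0,0,1,0,0,0,1,0,0,0,1,0,0,0,1,0,0,0,0,0]
}}

```text
time_s: 8.6
eef_pos: [0.6195, 0.1517, 0.0503]
eef_rot: [-0.0, 1.0, -0.0, 0.0]
wrist_force: [-0.7, 0.9, -2.4]
opening: 0.397
```

Call:
{"method": "arm_command", "body": {
  "plan": [0,0,1,0,0,0,1,0,0,0,0,0]
}}

```text
time_s: 8.9
eef_pos: [0.6193, 0.1518, 0.0481]
eef_rot: [0.0, 1.0, -0.0, -0.0]
wrist_force: [-1.0, -0.2, -2.8]
opening: 0.39
```

Call:
{"method": "arm_command", "body": {
  "plan": [0,0,1,0,0,0,1,0,0,0,0,0]
}}

```text
time_s: 9.2
eef_pos: [0.6193, 0.1517, 0.0461]
eef_rot: [0.0, 1.0, -0.0, -0.0]
wrist_force: [-0.5, 0.4, -3.6]
opening: 0.394
```

Call:
{"method": "arm_command", "body": {
  "plan": [0,0,1,0,0,0,1,0,0,0,0,0]
}}

```text
time_s: 9.5
eef_pos: [0.6193, 0.1517, 0.0441]
eef_rot: [-0.0, 1.0, -0.0, -0.0]
wrist_force: [-0.4, 0.1, -2.5]
opening: 0.398
```

Call:
{"method": "arm_command", "body": {
  "plan": [0,0,1,0,0,0,1,0,0,0,0,0]
}}

```text
time_s: 9.8
eef_pos: [0.6196, 0.1518, 0.0429]
eef_rot: [0.0, 1.0, -0.0, 0.0]
wrist_force: [-2.5, 0.5, 2.2]
opening: 0.393
```

Call:
{"method": "arm_command", "body": {
  "plan": [0,0,1,0,0,0,1,0,0,0,0,0]
}}

```text
time_s: 10.1
eef_pos: [0.6196, 0.1518, 0.0427]
eef_rot: [0.0, 1.0, 0.0, 0.0]
wrist_force: [-8.9, -1.4, 16.9]
opening: 0.394
```

Call:
{"method": "arm_command", "body": {
  "plan": [0,0,-2,0,0,0,0,0]
}}

```text
time_s: 10.3
eef_pos: [0.6199, 0.1518, 0.0428]
eef_rot: [-0.0, 1.0, -0.0, 0.001]
wrist_force: [-3.4, -1.2, 5.0]
opening: 0.395
```

Call:
{"method": "arm_command", "body": {
  "plan": [0,0,0,0,0,0,0,0,0,0,0,0,0,0,0,0,0,0,0,0,0,0,0,0,0,0,0,0,0,0,-10,0,0,0,-20,0,0,0,-30,0,0,0,-40,0,0,0,-10,0,0,0,0,0,0,0,0,0,0,0,0,0],
  "grip": 1
}}

```text
time_s: 11.8
eef_pos: [0.6181, 0.1516, 0.1503]
eef_rot: [0.0, 1.0, -0.0, -0.002]
wrist_force: [0.5, 0.3, -0.5]
opening: 0.998
```

Run:
```python
from h import *
snap("wrist","w4");o=ctrl.get_obs();print(o["eef_pos"],o["wrist_force"])
snap("scene","s4")
im=cv2.imread("pics/w4.png")
s=cv2.resize(cv2.imread("pics/s4.png")[160:240,285:360],None,fx=3.8,fy=3.8,interpolation=2)
m=np.zeros((384,800,3),np.uint8);m[:,:512]=im;m[:s.shape[0],513:513+s.shape[1]]=s
cv2.imwrite("pics/m5.png",m)
```

```text
[0.61812813 0.15163798 0.15017341] [ 0.2924522  -0.15536323  0.67264414]
```

View pics/m5.png

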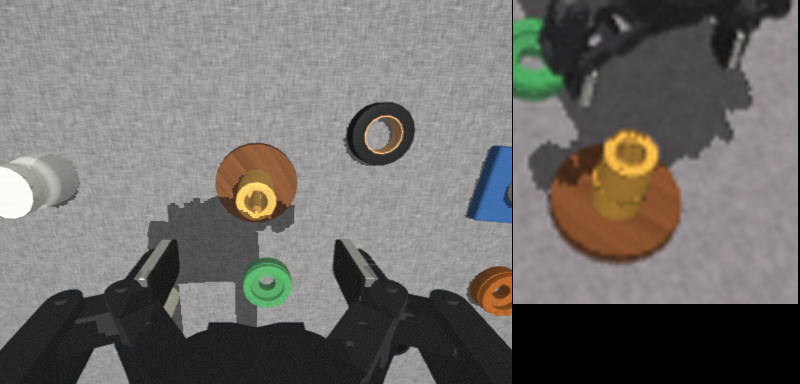

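Call:
{"method": "arm_command", "body": {
  "plan": [-7,16,0,0,-14,30,0,0,-15,32,0,0,-15,32,0,0,-15,32,0,0,-15,32,0,0,-15,32,0,0,-15,32,0,0,-15,32,0,0,-14,30,0,0,-4,9,0,0,0,0,30,0,0,0,30,0,0,0,20,0,0,0,0,0,0,0,0,0]
}}

```text
time_s: 13.5
eef_pos: [0.4751, -0.1569, 0.0723]
eef_rot: [-0.0, 1.0, -0.0, -0.0]
wrist_force: [-0.6, -0.3, 0.3]
opening: 1.0
```

Run:
```python
from h import *
print("spacer top",atz("w4",256,199,.076),"green",atz("w4",267.5,281,.022))
snap("wrist","w5");o=ctrl.get_obs();print(o["eef_pos"],proj("w5",(.475,-.157,.022)),proj("w5",(.475,-.157,.0)))
im=cv2.imread("pics/w5.png")[130:384,130:390]
cv2.imwrite("pics/m6.png",cv2.resize(im,None,fx=2,fy=2,interpolation=2))
```

```text
spacer top [0.62005549 0.15168293 0.076     ] green [0.4975055  0.13784447 0.022     ]
[ 0.47589512 -0.15735652  0.07311922] [256.25159042 211.80775616] [256.20071026 202.25739216]
```

View pics/m6.png

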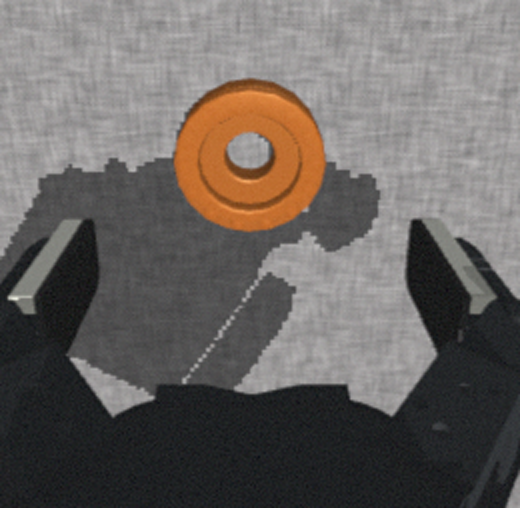

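Call:
{"method": "arm_command", "body": {
  "plan": [1,0,15,0,0,0,20,0,0,0,15,0,0,0,10,0,0,0,8,0,0,0,5,0,0,0,0,0,0,0,0,0]
}}

```text
time_s: 14.35
eef_pos: [0.4768, -0.1574, -0.0003]
eef_rot: [0.0, 1.0, -0.0, 0.0]
wrist_force: [-0.2, -0.0, -0.2]
opening: 1.0
```

Call:
{"method": "arm_command", "body": {
  "plan": [0,0,0,0,0,0,0,0,0,0,0,0,0,0,0,0,0,0,0,0,0,0,0,0,0,0,0,0,0,0,0,0],
  "grip": 0
}}

```text
time_s: 15.15
eef_pos: [0.4768, -0.1575, 0.0006]
eef_rot: [0.0, 1.0, -0.0, 0.0]
wrist_force: [-2.9, 0.9, 9.7]
opening: 0.688
```

Call:
{"method": "arm_command", "body": {
  "plan": [0,0,-10,0,0,0,-25,0,0,0,-40,0,0,0,-40,0,0,0,-25,0,7,-16,0,0,14,-30,0,0,14,-32,0,0,14,-32,0,0,15,-32,0,0,15,-32,0,0,14,-32,0,0,15,-32,0,0,15,-32,0,0,13,-30,0,0,4,-8,0,0,0,0,0,0,0,0,0,0,0,0,0,0]
}}

```text
time_s: 17.05
eef_pos: [0.616, 0.1494, 0.1392]
eef_rot: [0.0, 1.0, -0.001, -0.0]
wrist_force: [0.3, -0.6, -1.4]
opening: 0.686
```

Run:
```python
from h import *
snap("wrist","w6");o=ctrl.get_obs();print(o["eef_pos"],o["wrist_force"],o["opening"])
snap("scene","s6")
im=cv2.resize(cv2.imread("pics/w6.png")[130:330,160:350],None,fx=2.7,fy=2.7,interpolation=2)
s=cv2.resize(cv2.imread("pics/s6.png")[145:235,285:360],None,fx=3.7,fy=3.7,interpolation=2)
m=np.zeros((im.shape[0],800,3),np.uint8);m[:,:im.shape[1]]=im;m[:s.shape[0],514:514+s.shape[1]]=s
cv2.imwrite("pics/m7.png",m)
```

```text
[0.61610048 0.14939831 0.13932711] [ 0.08280648 -0.63962145 -1.44634342] 0.6829172474273931
```

View pics/m7.png

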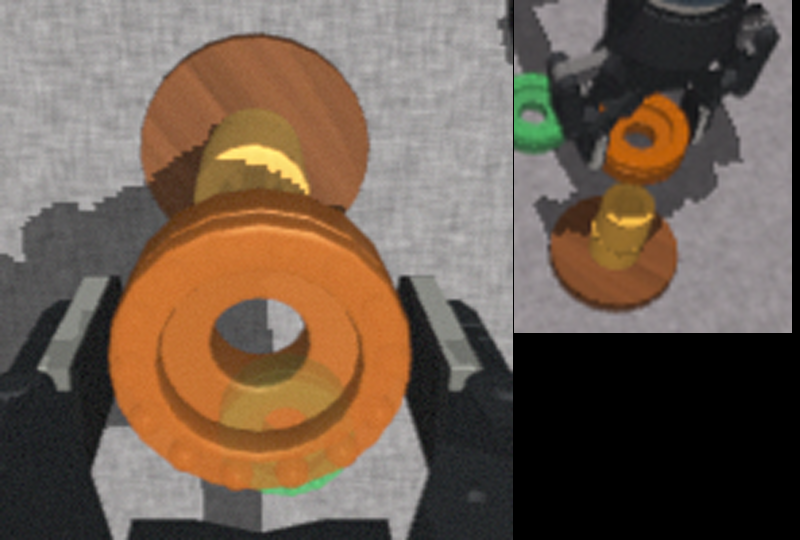

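Run:
```python
from h import *
p=np.array([.6161,.1494,.1393])
im=cv2.imread("pics/m7.png")
def dr(fn,x0,y0,f,ox):
    for z,r,c in((0,.03,(0,255,0)),(.022,.03,(255,0,0)),(.022,.02,(255,0,0)),(.014,.01,(255,255,0)),(0,.01,(0,255,0))):
        P=[(proj(fn,p+[r*np.cos(a),r*np.sin(a),z])-[x0,y0])*f+[ox,0] for a in np.linspace(0,6.283,60)]
        cv2.polylines(im,[np.int32(P)],True,c,1)
dr("w6",160,130,2.7,0);dr("s6",285,145,3.7,514)
cv2.imwrite("pics/m8.png",im)
```

```text
(no output)
```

View pics/m8.png

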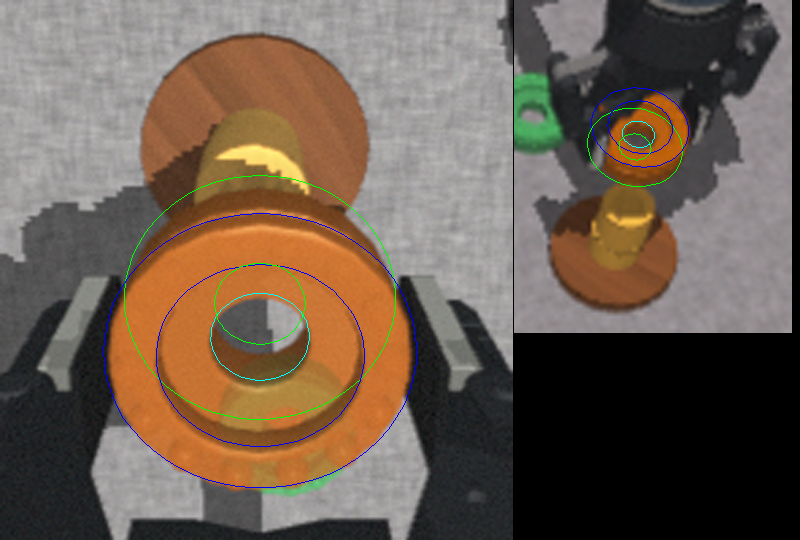

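Call:
{"method": "arm_command", "body": {
  "plan": [1,-1.6,10,0,0,0,15,0,0,0,10,0,0,0,5,0,0,0,3,0,0,0,3,0,0,0,3,0,0,0,0,0]
}}

```text
time_s: 17.95
eef_pos: [0.6174, 0.1524, 0.0901]
eef_rot: [0.0, 1.0, -0.0, -0.0]
wrist_force: [-0.1, 0.7, -2.0]
opening: 0.682
```

Call:
{"method": "arm_command", "body": {
  "plan": [0,0,2,0,0,0,2,0,0,0,2,0,0,0,1,0,0,0,0,0]
}}

```text
time_s: 18.45
eef_pos: [0.6173, 0.1523, 0.0831]
eef_rot: [-0.0, 1.0, -0.0, -0.0]
wrist_force: [0.1, -0.2, -1.5]
opening: 0.683
```

Call:
{"method": "arm_command", "body": {
  "plan": [0,0,1,0,0,0,1,0,0,0,1,0,0,0,0,0]
}}

```text
time_s: 18.85
eef_pos: [0.6173, 0.1523, 0.0801]
eef_rot: [0.0, 1.0, -0.0, -0.0]
wrist_force: [0.4, 0.7, -1.7]
opening: 0.679
```

Call:
{"method": "arm_command", "body": {
  "plan": [0,0,1,0,0,0,1,0,0,0,0,0]
}}

```text
time_s: 19.15
eef_pos: [0.6173, 0.1523, 0.0781]
eef_rot: [0.0, 1.0, -0.0, -0.0]
wrist_force: [0.2, 0.8, -1.8]
opening: 0.683
```

Call:
{"method": "arm_command", "body": {
  "plan": [0,0,1,0,0,0,1,0,0,0,0,0]
}}

```text
time_s: 19.45
eef_pos: [0.6177, 0.1523, 0.0767]
eef_rot: [0.0, 1.0, -0.0, 0.0]
wrist_force: [-0.6, -0.5, 0.8]
opening: 0.685
```

Call:
{"method": "arm_command", "body": {
  "plan": [0,0,1,0,0,0,1,0,0,0,0,0]
}}

```text
time_s: 19.75
eef_pos: [0.6183, 0.1524, 0.0766]
eef_rot: [0.0, 1.0, 0.0, 0.001]
wrist_force: [-4.8, -1.2, 13.2]
opening: 0.686
```

Call:
{"method": "arm_command", "body": {
  "plan": [0,0,1,0,0,0,0.5,0,0,0,0,0]
}}

```text
time_s: 20.05
eef_pos: [0.6188, 0.1524, 0.0766]
eef_rot: [0.0, 1.0, 0.0, 0.001]
wrist_force: [-7.8, -1.4, 20.8]
opening: 0.683
```

Call:
{"method": "arm_command", "body": {
  "plan": [0,0,-2.5,0,0,0,0,0]
}}

```text
time_s: 20.25
eef_pos: [0.6182, 0.1524, 0.0766]
eef_rot: [-0.0, 1.0, -0.0, 0.001]
wrist_force: [-2.3, -0.5, 9.2]
opening: 0.683
```

Call:
{"method": "arm_command", "body": {
  "plan": [0,0,0,0,0,0,0,0,0,0,0,0,0,0,0,0,0,0,0,0,0,0,0,0,0,0,0,0,0,0,-10,0,0,0,-20,0,0,0,-30,0,0,0,-35,0,0,0,0,0,0,0,0,0,0,0,0,0],
  "grip": 1
}}

```text
time_s: 21.65
eef_pos: [0.6167, 0.1523, 0.1694]
eef_rot: [0.0, 1.0, -0.0, -0.001]
wrist_force: [0.3, 0.2, -0.0]
opening: 1.002
```

Run:
```python
from h import *
snap("wrist","w7");o=ctrl.get_obs();print(o["eef_pos"],o["wrist_force"],o["opening"])
snap("scene","s7")
im=cv2.imread("pics/w7.png")
s=cv2.resize(cv2.imread("pics/s7.png")[145:235,285:360],None,fx=3.7,fy=3.7,interpolation=2)
m=np.zeros((384,800,3),np.uint8);m[:,:512]=im;m[:s.shape[0],514:514+s.shape[1]]=s
cv2.imwrite("pics/m9.png",m)
```

```text
[0.61642941 0.15227457 0.16892738] [ 0.22362029 -0.03806838 -0.1863828 ] 0.9985724327433197
```

View pics/m9.png

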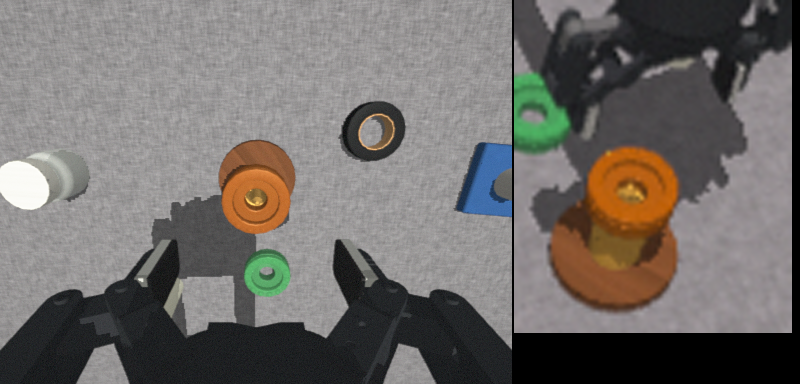

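Call:
{"method": "arm_command", "body": {
  "plan": [-10,-7,0,0,-20,-15,0,0,-25,-18,0,0,-25,-18,0,0,-25,-18,0,0,-25,-18,0,0,-20,-15,0,0,-6,-5,0,0,0,0,20,0,0,0,20,0,0,0,0,0,0,0,0,0,0,0,0,0]
}}

```text
time_s: 23.05
eef_pos: [0.4622, 0.2664, 0.1312]
eef_rot: [-0.0, 1.0, -0.0, 0.001]
wrist_force: [-0.8, 1.4, 0.4]
opening: 1.0
```

Run:
```python
from h import *
print("dish",atz("w7",256,199,.098),"green",atz("w7",267.5,271,.022))
c,K,T=snap("wrist","w8");p=ctrl.get_obs()["eef_pos"];print(p)
im=c["color"].astype(int)
m=((im.min(2)>150)&(np.ptp(im,axis=2)<40)).astype(np.uint8)
n,l,st,ce=cv2.connectedComponentsWithStats(m)
for i in range(1,n):
    if st[i,4]>60: print(st[i],ce[i].round(1))
print("pred",[proj("w8",(.4594+a,.2668+b,.07)).round(1) for a,b in((0,0),(.015,0),(-.015,0),(0,.015),(0,-.015))])
```

```text
dish [0.61972079 0.15235433 0.098     ] green [0.49727215 0.13770526 0.022     ]
[0.46234922 0.26647709 0.13138044]
[ 58   0  63  24 979] [89.4  8.5]
[132   0  14  22 129] [138.3   9. ]
[157   1  17  14  93] [164.5   8.5]
[261   0  72  30 592] [300.2  14. ]
[169   4  55  30 435] [195.4  18.7]
[215   6  42  53 776] [238.7  32.3]
[258  11  20  12  84] [269.4  16.1]
[461  21  24  17 121] [470.3  30.4]
[ 42  22  16  23 132] [49.7 32.7]
[152  22  24  32 262] [164.   35.5]
[268  22  23  31 293] [279.8  35. ]
[248  27  37  51 465] [267.   58.6]
[310  26  18  23 105] [317.7  37.5]
[193  29  20  20  99] [202.6  38.8]
[ 24  43  35  35 249] [43.5 61.7]
[137  47  35  33 361] [156.   62.5]
[184  48  10  10  62] [189.   52.5]
[283  48  63  44 851] [310.   69.5]
[ 59  53  64  39 699] [91.6 69.7]
[172  53  69  48 925] [202.7  71.1]
[447  54  13  20 110] [452.2  63.4]
[483  55  19  11  81] [490.4  59.2]
[497  56  14  17  80] [504.5  64.5]
[434  58  15  19 117] [440.9  68.8]
[416  63  18  29 193] [423.7  77.6]
[124  67  35  30 272] [144.3  80.1]
[   47    67   395   213 19799] [246.7 165.7]
[395  67  
[... 1991 characters left out ...]
 47 256  13  15  77] [ 53.2 262. ]
[409 256  11  15  93] [413.2 262. ]
[474 261  14  18  92] [480.  269.9]
[ 63 264  26  18 155] [ 77.3 271.6]
[431 266  13  16  78] [436.3 273.8]
[267 273  20  12  88] [278.6 277.7]
[ 269  272   73   58 1238] [308.4 302.1]
[416 277  18   9  70] [423.3 281.2]
[ 65 278  19   7  61] [ 72.6 281.4]
[ 90 279  17  16 106] [ 97.4 286.8]
[408 280  16  15  85] [414.9 288.3]
[188 284  64  41 686] [222.8 305.7]
[487 287  23  12  76] [497.9 292.5]
[ 19 307  16  15  69] [ 26.  314.1]
[ 77 365  51  19 687] [103.3 376.2]
[384 365  51  19 687] [408.6 376.3]
pred [array([255.7, 210.1]), array([255.6, 192.6]), array([255.7, 226.8]), array([237.4, 210.1]), array([273.9, 210. ])]
```

Run:
```python
from h import *
im=cv2.imread("pics/w8.png").astype(int)[150:270,200:320]
for th in(200,215,230):
    m=(im.min(2)>th).astype(np.uint8);cs=cv2.findContours(m,0,2)[0];c=max(cs,key=cv2.contourArea)
    x,y,w,h=cv2.boundingRect(c);print(th,x+200,y+150,w,h,[np.round(v,1) for v in cv2.fitEllipse(c)])
```

```text
200 238 192 35 28 [array([55.1, 58.3]), array([29.8, 32.5]), np.float64(103.0)]
215 238 193 35 27 [array([54.9, 58.1]), array([28.9, 32. ]), np.float64(91.8)]
230 238 193 35 27 [array([54.7, 58.5]), array([29.3, 32.3]), np.float64(94.4)]
```

Call:
{"method": "arm_command", "body": {
  "plan": [-2,0,15,0,0,0,25,0,0,0,25,0,0,0,20,0,0,0,13,0,0,0,8,0,0,0,0,0,0,0,0,0]
}}

```text
time_s: 23.9
eef_pos: [0.4602, 0.2666, 0.0251]
eef_rot: [-0.0, 1.0, -0.0, 0.001]
wrist_force: [0.1, 0.5, 0.4]
opening: 1.0
```

Call:
{"method": "arm_command", "body": {
  "plan": [0,0,0,0,0,0,0,0,0,0,0,0,0,0,0,0,0,0,0,0,0,0,0,0,0,0,0,0,0,0,0,0,0,0,0,0,0,0,0,0],
  "grip": 0
}}

```text
time_s: 24.9
eef_pos: [0.4598, 0.2665, 0.0248]
eef_rot: [-0.0, 1.0, -0.0, 0.0]
wrist_force: [-1.7, -1.0, 6.0]
opening: 0.335
```

Call:
{"method": "arm_command", "body": {
  "plan": [0,0,-10,0,0,0,-30,0,0,0,-40,0,0,0,-40,0,0,0,-20,0,10,7,0,0,20,15,0,0,25,18,0,0,25,18,0,0,25,18,0,0,25,18,0,0,20,15,0,0,8,5.5,0,0,0,0,0,0,0,0,0,0,0,0,0,0]
}}

```text
time_s: 26.5
eef_pos: [0.6163, 0.1527, 0.1639]
eef_rot: [-0.0, 1.0, 0.0, -0.001]
wrist_force: [1.0, -0.6, -0.0]
opening: 0.333
```

```bash
cat > look.py <<'E'
# usage: look.py tag sx sy rimz circles "z,r;..." : wrist crop + raw/overlay scene crop
from h import *
import sys
tag,x0,y0=sys.argv[1],int(sys.argv[2]),int(sys.argv[3]);circ=[tuple(map(float,c.split(","))) for c in sys.argv[4].split(";")]
snap("wrist","w"+tag);p=np.array(ctrl.get_obs()["eef_pos"]);snap("scene","s"+tag);print(p.round(4),ctrl.get_obs()["wrist_force"].round(1))
im=cv2.resize(cv2.imread(f"pics/w{tag}.png")[130:330,170:345],None,fx=2.9,fy=2.9,interpolation=2)
s=cv2.resize(cv2.imread(f"pics/s{tag}.png")[y0:y0+90,x0:x0+75],None,fx=3.7,fy=3.7,interpolation=2)
for z,r in circ:
    P=[(proj("w"+tag,p+[r*np.cos(a),r*np.sin(a),z])-[170,130])*2.9 for a in np.linspace(0,6.283,60)]
    cv2.polylines(im,[np.int32(P)],True,(0,255,0),1)
m=np.zeros((580,800,3),np.uint8);m[:,:im.shape[1]]=im[:580];m[:s.shape[0],514:514+s.shape[1]]=s
cv2.imwrite(f"pics/m{tag}.png",m)
E
python3 look.py 10 285 130 "-.025,.015;.045,.015"
```

```text
[0.6165 0.1528 0.1642] [-0.4  0.8 -0.2]
```

View pics/m10.png

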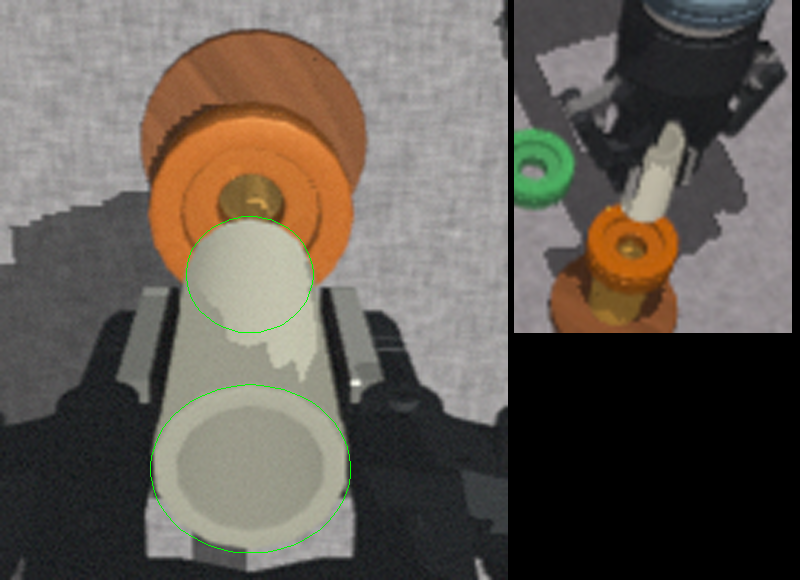

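Run:
```python
from h import *
for x in(.614,.616,.618,.62,.622):
    f=lambda r,z:np.array([(proj("w10",(x+r*np.cos(a),.1528+r*np.sin(a),z))-[170,130])*2.9 for a in np.linspace(0,6.283,60)])
    A,B,C=f(.03,.098),f(.02,.098),f(.01,.09); print(x,A[:,1].min().round(),A[:,0].min().round(),A[:,0].max().round(),B[:,1].min().round(),B[:,0].min().round(),B[:,0].max().round(),C[:,1].min().round())
```

```text
0.614 123.0 146.0 353.0 157.0 180.0 319.0 183.0
0.616 116.0 145.0 354.0 150.0 180.0 319.0 176.0
0.618 108.0 145.0 354.0 144.0 180.0 319.0 170.0
0.62 101.0 145.0 354.0 137.0 180.0 319.0 163.0
0.622 94.0 144.0 354.0 130.0 180.0 319.0 156.0
```

Call:
{"method": "arm_command", "body": {
  "plan": [0,0,10,0,0,0,15,0,0,0,10,0,0,0,4,0,0,0,2,0,0,0,2,0,0,0,1,0,0,0,1,0,0,0,0,0]
}}

```text
time_s: 27.5
eef_pos: [0.6176, 0.1518, 0.1195]
eef_rot: [-0.0, 1.0, -0.0, 0.0]
wrist_force: [-0.8, -0.3, 0.7]
opening: 0.336
```

Call:
{"method": "arm_command", "body": {
  "plan": [0,0,1,0,0,0,1,0,0,0,0,0]
}}

```text
time_s: 27.8
eef_pos: [0.6173, 0.1519, 0.1172]
eef_rot: [0.0, 1.0, -0.0, -0.0]
wrist_force: [-0.0, -0.1, -1.1]
opening: 0.325
```

Call:
{"method": "arm_command", "body": {
  "plan": [0,0,1,0,0,0,1,0,0,0,0,0]
}}

```text
time_s: 28.1
eef_pos: [0.6173, 0.1518, 0.1151]
eef_rot: [0.0, 1.0, -0.0, -0.0]
wrist_force: [-0.1, 0.6, -0.3]
opening: 0.33
```

Call:
{"method": "arm_command", "body": {
  "plan": [0,0,1,0,0,0,0.5,0,0,0,0,0]
}}

```text
time_s: 28.4
eef_pos: [0.6178, 0.1518, 0.1148]
eef_rot: [0.0, 1.0, -0.0, 0.0]
wrist_force: [-1.8, 0.9, 4.3]
opening: 0.33
```

Call:
{"method": "arm_command", "body": {
  "plan": [0,0,1,0,0,0,0.5,0,0,0,0,0]
}}

```text
time_s: 28.7
eef_pos: [0.6182, 0.1519, 0.1148]
eef_rot: [0.0, 1.0, 0.0, 0.001]
wrist_force: [-3.8, -0.5, 11.5]
opening: 0.328
```

Call:
{"method": "arm_command", "body": {
  "plan": [0,0,-1.5,0,0,0,0,0]
}}

```text
time_s: 28.9
eef_pos: [0.6181, 0.1519, 0.1148]
eef_rot: [-0.0, 1.0, -0.0, 0.001]
wrist_force: [-0.5, 0.2, 6.7]
opening: 0.334
```

Call:
{"method": "arm_command", "body": {
  "plan": [0,0,0,0,0,0,0,0,0,0,0,0,0,0,0,0,0,0,0,0,0,0,0,0,0,0,0,0,0,0,-10,0,0,0,-20,0,0,0,-30,0,0,0,-30,0,0,0,0,0,-15,2,0,0,-25,3,0,0,-30,3,0,0,-30,3,0,0,-25,2,0,0],
  "grip": 1
}}

```text
time_s: 30.6
eef_pos: [0.4908, 0.1387, 0.2037]
eef_rot: [0.0, 1.0, -0.0, -0.0]
wrist_force: [1.2, 0.0, 0.8]
opening: 0.998
```

Call:
{"method": "arm_command", "body": {
  "plan": [0,0,20,0,0,0,35,0,0,0,35,0,0,0,30,0,0,0,10,0,0,0,0,0,0,0,0,0,0,0,0,0]
}}

```text
time_s: 31.4
eef_pos: [0.494, 0.139, 0.0756]
eef_rot: [-0.0, 1.0, -0.0, 0.002]
wrist_force: [0.3, 0.3, -0.9]
opening: 0.996
```

```bash
cat > col.py <<'E'
from h import *
import sys
tag,ch=sys.argv[1],sys.argv[2]
c,K,T=snap("wrist","w"+tag);p=ctrl.get_obs()["eef_pos"];print(p)
im=c["color"].astype(int);r,g,b=im[...,0],im[...,1],im[...,2]
m=(g>r+25)&(g>b+15)
l=cv2.findContours(m.astype(np.uint8),0,2)[0];k=max(l,key=cv2.contourArea);print("bbox",cv2.boundingRect(k))
for x in (-.006,-.003,0,.003,.006):
    q=[proj("w"+tag,(p[0]+x+.03*np.cos(a),p[1]+.03*np.sin(a),z)) for a in np.linspace(0,6.283,60) for z in(.001,.022)]
    q=np.array(q);print(x,q.min(0).round(1),np.ptp(q,axis=0).round(1))
E
python3 col.py 11 g
```

```text
[0.4938552  0.13896231 0.07553874]
bbox (220, 176, 75, 75)
-0.006 [218.5 174.7] [75.2 76.2]
-0.003 [218.4 171.2] [75.5 76.5]
0 [218.2 167.6] [75.8 76.7]
0.003 [218.1 164.1] [76.2 77. ]
0.006 [217.9 160.5] [76.5 77.3]
```

Call:
{"method": "arm_command", "body": {
  "plan": [-6.5,1,15,0,0,0,20,0,0,0,15,0,0,0,12,0,0,0,8,0,0,0,5.5,0,0,0,0,0,0,0,0,0]
}}

```text
time_s: 32.25
eef_pos: [0.4864, 0.1379, -0.0013]
eef_rot: [-0.0, 1.0, -0.0, 0.0]
wrist_force: [-0.5, -0.4, -0.1]
opening: 0.997
```

Call:
{"method": "arm_command", "body": {
  "plan": [0,0,0,0,0,0,0,0,0,0,0,0,0,0,0,0,0,0,0,0,0,0,0,0,0,0,0,0,0,0,0,0],
  "grip": 0
}}

```text
time_s: 33.05
eef_pos: [0.4867, 0.1379, -0.0008]
eef_rot: [-0.0, 1.0, -0.0, 0.001]
wrist_force: [-1.3, -0.3, 6.2]
opening: 0.668
```

Call:
{"method": "arm_command", "body": {
  "plan": [0,0,-10,0,0,0,-25,0,0,0,-40,0,0,0,-40,0,0,0,-25,0,6,14,0,0,12,28,0,0,14,32,0,0,14,32,0,0,14,32,0,0,14,32,0,0,14,32,0,0,14,32,0,0,14,32,0,0,8.5,18,0,0,0,0,0,0,0,0,0,0,0,0,0,0]
}}

```text
time_s: 34.85
eef_pos: [0.6094, -0.1453, 0.1373]
eef_rot: [-0.001, 1.0, 0.0, -0.001]
wrist_force: [0.8, 0.3, -1.5]
opening: 0.668
```

```bash
python3 look.py 12 170 175 "0,.01;.022,.03;.022,.02"
```

```text
[ 0.6096 -0.1451  0.1376] [-0.8  0.5 -1.2]
```

View pics/m12.png

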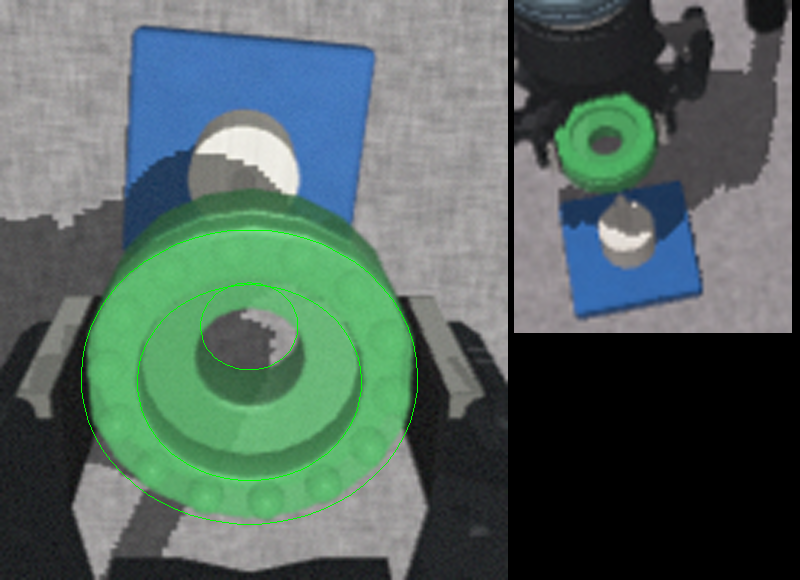

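Run:
```python
from h import *
for x in(.608,.61,.612,.614,.616):
  for y in (-.145,-.143):
    A=np.array([(proj("w12",(x+.018*np.cos(a),y+.018*np.sin(a),.04))-[170,130])*2.9 for a in np.linspace(0,6.283,60)])
    print(x,y,A.min(0).round(),A.max(0).round())
```

```text
0.608 -0.145 [194. 133.] [304. 238.]
0.608 -0.143 [188. 133.] [298. 238.]
0.61 -0.145 [194. 127.] [304. 232.]
0.61 -0.143 [188. 127.] [298. 232.]
0.612 -0.145 [194. 121.] [304. 227.]
0.612 -0.143 [188. 121.] [298. 227.]
0.614 -0.145 [194. 115.] [304. 221.]
0.614 -0.143 [187. 115.] [298. 221.]
0.616 -0.145 [193. 109.] [304. 216.]
0.616 -0.143 [187. 109.] [298. 216.]
```

Call:
{"method": "arm_command", "body": {
  "plan": [0,-1.6,12,0,0,0,20,0,0,0,15,0,0,0,6,0,0,0,4,0,0,0,4,0,0,0,4,0,0,0,0,0]
}}

```text
time_s: 35.75
eef_pos: [0.6103, -0.1446, 0.0731]
eef_rot: [-0.0, 1.0, -0.0, -0.0]
wrist_force: [-1.0, 0.0, -1.6]
opening: 0.67
```

Call:
{"method": "arm_command", "body": {
  "plan": [0,0,5,0,0,0,6,0,0,0,6,0,0,0,5,0,0,0,3,0,0,0,2,0,0,0,0,0]
}}

```text
time_s: 36.45
eef_pos: [0.6102, -0.1445, 0.0459]
eef_rot: [-0.0, 1.0, -0.0, -0.0]
wrist_force: [0.2, -0.6, -1.1]
opening: 0.67
```

Call:
{"method": "arm_command", "body": {
  "plan": [0,0,1,0,0,0,1,0,0,0,0,0]
}}

```text
time_s: 36.75
eef_pos: [0.6104, -0.1445, 0.0443]
eef_rot: [0.0, 1.0, -0.0, 0.0]
wrist_force: [-0.6, -0.5, -0.6]
opening: 0.667
```

Call:
{"method": "arm_command", "body": {
  "plan": [0,0,1,0,0,0,1,0,0,0,0,0]
}}

```text
time_s: 37.05
eef_pos: [0.6102, -0.1445, 0.0421]
eef_rot: [-0.0, 1.0, -0.0, -0.0]
wrist_force: [0.2, -0.5, 0.0]
opening: 0.669
```

Call:
{"method": "arm_command", "body": {
  "plan": [0,0,1,0,0,0,1,0,0,0,0,0]
}}

```text
time_s: 37.35
eef_pos: [0.6102, -0.1445, 0.0401]
eef_rot: [-0.0, 1.0, -0.0, -0.0]
wrist_force: [-0.2, 0.2, -0.9]
opening: 0.672
```

Call:
{"method": "arm_command", "body": {
  "plan": [0,0,1,0,0,0,1,0,0,0,0,0]
}}

```text
time_s: 37.65
eef_pos: [0.6105, -0.1446, 0.0392]
eef_rot: [0.0, 1.0, -0.0, 0.0]
wrist_force: [-3.0, 0.4, 5.5]
opening: 0.671
```

Call:
{"method": "arm_command", "body": {
  "plan": [0,0,1,0,0,0,0,0]
}}

```text
time_s: 37.85
eef_pos: [0.6105, -0.1446, 0.0392]
eef_rot: [0.0, 1.0, 0.0, -0.0]
wrist_force: [-6.2, 1.7, 12.1]
opening: 0.663
```

Call:
{"method": "arm_command", "body": {
  "plan": [0,0,-1.8,0,0,0,0,0]
}}

```text
time_s: 38.05
eef_pos: [0.6106, -0.1446, 0.0394]
eef_rot: [0.0, 1.0, -0.0, 0.0]
wrist_force: [-0.3, -0.1, -1.9]
opening: 0.669
```

Call:
{"method": "arm_command", "body": {
  "plan": [0,0,0,0,0,0,0,0,0,0,0,0,0,0,0,0,0,0,0,0,0,0,0,0,0,0,0,0,0,0,-10,0,0,0,-25,0,0,0,-35,0,0,0,-35,0,-10,-9,0,0,-20,-18,0,0,-30,-28,0,0,-30,-28,0,0,-30,-27,0,0,-25,-22,0,0],
  "grip": 1
}}

```text
time_s: 39.75
eef_pos: [0.4638, -0.0112, 0.1446]
eef_rot: [-0.0, 1.0, 0.0, 0.0]
wrist_force: [0.3, 0.1, -0.5]
opening: 0.995
```

Call:
{"method": "arm_command", "body": {
  "plan": [-14,-13,0,0,0,0,15,0,0,0,0,0,0,0,0,0,0,0,0,0]
}}

```text
time_s: 40.25
eef_pos: [0.4522, 0.0, 0.1299]
eef_rot: [0.0, 1.0, -0.0, 0.001]
wrist_force: [0.2, -0.0, 1.2]
opening: 1.0
```

Run:
```python
from h import *
c,K,T=snap("wrist","w13");p=ctrl.get_obs()["eef_pos"];print(p)
im=cv2.imread("pics/w13.png");im=im[150:262,195:320].max(2)
for th in(25,40,60):
    k=max(cv2.findContours((im<th).astype(np.uint8),0,2)[0],key=cv2.contourArea);x,y,w,h=cv2.boundingRect(k);print(th,x+195,y+150,w,h)
for x in(.448,.4512,.454):
    for z in(.07,.001):
        q=np.array([proj("w13",(x+.015*np.cos(a),.0003+.015*np.sin(a),z)) for a in np.linspace(0,6.283,60)]);print(x,z,q.min(0).round(1),q.max(0).round(1))
big=cv2.resize(im,None,fx=4,fy=4);cv2.imwrite("pics/m13.png",np.minimum(255,big.astype(int)*2))
```

```text
[4.52150475e-01 4.53434740e-05 1.29841072e-01]
25 259 197 11 10
40 240 195 32 30
60 238 172 37 53
0.448 0.07 [237.4 194.7] [274.1 228.8]
0.448 0.001 [241.6 174.4] [269.7 201.3]
0.4512 0.07 [237.4 190.9] [274.2 225.3]
0.4512 0.001 [241.6 171.4] [269.8 198.5]
0.454 0.07 [237.3 187.5] [274.2 222.2]
0.454 0.001 [241.5 168.8] [269.8 196.1][ WARN:0@1.346] global loadsave.cpp:1063 imwrite_ Unsupported depth image for selected encoder is fallbacked to CV_8U.
```

Call:
{"method": "arm_command", "body": {
  "plan": [-1,0,15,0,0,0,25,0,0,0,25,0,0,0,20,0,0,0,12,0,0,0,8,0,0,0,0,0,0,0,0,0]
}}

```text
time_s: 41.1
eef_pos: [0.4511, 0.0003, 0.0247]
eef_rot: [0.0, 1.0, -0.0, 0.0]
wrist_force: [0.1, 0.7, -0.4]
opening: 0.995
```

Call:
{"method": "arm_command", "body": {
  "plan": [0,0,0,0,0,0,0,0,0,0,0,0,0,0,0,0,0,0,0,0,0,0,0,0,0,0,0,0,0,0,0,0,0,0,0,0,0,0,0,0],
  "grip": 0
}}

```text
time_s: 42.1
eef_pos: [0.4507, 0.0004, 0.0246]
eef_rot: [0.0, 1.0, -0.0, 0.0]
wrist_force: [-1.4, 1.0, 5.7]
opening: 0.332
```

Call:
{"method": "arm_command", "body": {
  "plan": [0,0,-10,0,0,0,-30,0,0,0,-40,0,0,0,-40,0,0,0,-10,0,10,9,0,0,20,18,0,0,30,28,0,0,30,28,0,0,30,27,0,0,25,22,0,0,14,13,0,0,0,0,0,0,0,0,0,0,0,0,0,0]
}}

```text
time_s: 43.6
eef_pos: [0.6082, -0.1438, 0.1526]
eef_rot: [-0.001, 1.0, 0.0, -0.001]
wrist_force: [-0.1, 0.5, -1.1]
opening: 0.331
```

```bash
python3 look.py 14 170 165 "-.025,.015;.045,.015"
```

```text
[ 0.6084 -0.1437  0.1532] [-1.1  0.2 -0.4]
```

View pics/m14.png

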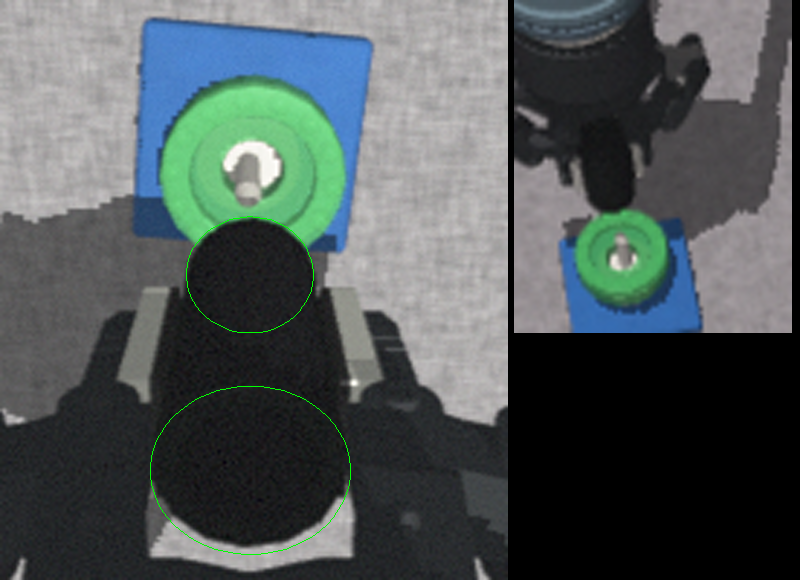

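Run:
```python
from h import *
for x in(.606,.608,.61,.612,.614):
    f=lambda r,z:np.array([(proj("w14",(x+r*np.cos(a),-.1437+r*np.sin(a),z))-[170,130])*2.9 for a in np.linspace(0,6.283,60)])
    A,B,C=f(.03,.062),f(.02,.062),f(.01,.054); print(x,A.min(0).round(),A.max(0).round(),B.min(0).round(),B.max(0).round(),C.min(0).round(),C.max(0).round())
```

```text
0.606 [156. 103.] [344. 281.] [187. 135.] [312. 253.] [219. 159.] [280. 216.]
0.608 [156.  97.] [344. 276.] [187. 129.] [312. 248.] [219. 153.] [280. 211.]
0.61 [155.  90.] [344. 270.] [187. 122.] [313. 242.] [219. 147.] [280. 205.]
0.612 [155.  84.] [344. 265.] [187. 116.] [313. 236.] [219. 141.] [280. 199.]
0.614 [155.  77.] [345. 259.] [187. 110.] [313. 231.] [219. 135.] [280. 194.]
```

Call:
{"method": "arm_command", "body": {
  "plan": [2,1,12,0,0,0,20,0,0,0,15,0,0,0,8,0,0,0,5,0,0,0,4,0,0,0,3,0,0,0,3,0,0,0,0,0]
}}

```text
time_s: 44.6
eef_pos: [0.6114, -0.1455, 0.084]
eef_rot: [-0.0, 1.0, -0.0, -0.0]
wrist_force: [-0.7, 0.1, -0.4]
opening: 0.328
```

Call:
{"method": "arm_command", "body": {
  "plan": [0,0,1,0,0,0,1,0,0,0,0,0]
}}

```text
time_s: 44.9
eef_pos: [0.6114, -0.1456, 0.0822]
eef_rot: [0.0, 1.0, -0.0, 0.0]
wrist_force: [0.3, 0.7, 0.2]
opening: 0.33
```

Call:
{"method": "arm_command", "body": {
  "plan": [0,0,1,0,0,0,1,0,0,0,0,0]
}}

```text
time_s: 45.2
eef_pos: [0.6112, -0.1455, 0.0799]
eef_rot: [-0.0, 1.0, -0.0, -0.0]
wrist_force: [-0.1, 0.2, -0.5]
opening: 0.331
```

Call:
{"method": "arm_command", "body": {
  "plan": [0,0,1,0,0,0,1,0,0,0,0,0]
}}

```text
time_s: 45.5
eef_pos: [0.6116, -0.1456, 0.0786]
eef_rot: [0.0, 1.0, -0.0, 0.0]
wrist_force: [-1.0, 0.2, 4.0]
opening: 0.333
```

Call:
{"method": "arm_command", "body": {
  "plan": [0,0,1,0,0,0,0.5,0,0,0,0,0]
}}

```text
time_s: 45.8
eef_pos: [0.6118, -0.1457, 0.0786]
eef_rot: [0.0, 1.0, -0.0, 0.0]
wrist_force: [-4.8, 1.4, 13.3]
opening: 0.327
```

Seated at the predicted height (0.0786). I'll release, back off and check.

Call:
{"method": "arm_command", "body": {
  "plan": [0,0,-1.8,0,0,0,0,0]
}}

```text
time_s: 46.0
eef_pos: [0.6116, -0.1457, 0.0786]
eef_rot: [0.0, 1.0, -0.0, 0.0]
wrist_force: [-0.5, -0.1, 6.6]
opening: 0.327
```

Call:
{"method": "arm_command", "body": {
  "plan": [0,0,0,0,0,0,0,0,0,0,0,0,0,0,0,0,0,0,0,0,0,0,0,0,0,0,0,0,0,0,-10,0,0,0,-25,0,0,0,-35,0,0,0,-35,0,0,0,-25,0,-20,0,0,0,-35,0,0,0,-40,0,0,0,-40,0,0,0,-35,0,0,0],
  "grip": 1
}}

```text
time_s: 47.7
eef_pos: [0.4398, -0.1453, 0.209]
eef_rot: [0.0, 1.0, 0.0, 0.0]
wrist_force: [-0.6, -0.4, 1.2]
opening: 1.003
```

Call:
{"method": "arm_command", "body": {
  "plan": [0,0,0,0,0,0,0,0,0,0,0,0,0,0,0,0]
}}

```text
time_s: 48.1
eef_pos: [0.4424, -0.1458, 0.2088]
eef_rot: [0.0, 1.0, 0.0, 0.0]
wrist_force: [0.9, -0.2, -0.7]
opening: 1.002
```

Run:
```python
from h import *
snap("scene","s15");snap("top","t15")
s=cv2.imread("pics/s15.png")
a=cv2.resize(s[150:270,170:250],None,fx=3.3,fy=3.3,interpolation=2);b=cv2.resize(s[130:250,270:350],None,fx=3.3,fy=3.3,interpolation=2)
t=cv2.imread("pics/t15.png")[130:200,120:410];t=cv2.resize(t,None,fx=2.7,fy=2.7,interpolation=2)
m=np.zeros((396+189,800,3),np.uint8);m[:396,:264]=a;m[:396,270:534]=b;m[396:,:t.shape[1]]=t
cv2.imwrite("pics/m15.png",m)
```

```text
(no output)
```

View pics/m15.png

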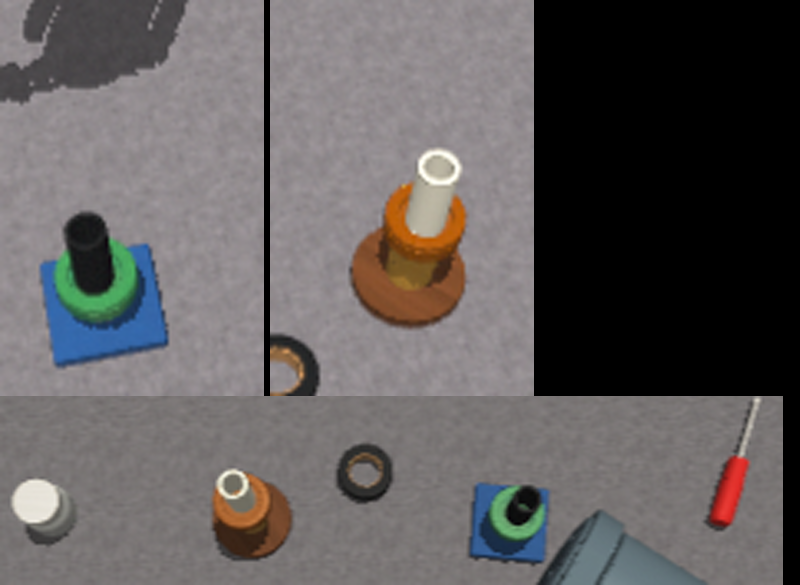

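Run:
```python
from h import *
for n,x,y,z in(("white",.6165,.152,.16),("black",.6116,-.1450,.124)):
    for v,z0 in(("top",0),):print(n,((proj("t15",(x,y,z))-[120,130])*2.7+[0,396]).round(),"scene",proj("s15",(x,y,z)).round(1))
print(ctrl.hand_in())
```

```text
white [230. 484.] scene [320.1 179.5]
black [525. 498.] scene [195.2 218.9]
the job is handed in; nothing more can be done
None
```

Both candle holders are built and handed in after about 48 s of robot time.

- **Brass stand:** the spacer, then the amber dish, then the white sleeve.
- **Steel stand:** the green dish, then the black sleeve.

I lowered each part in 1–2 mm steps until it touched. Contact forces stayed at about 21 N or less.

**Checks that agreed:**
- The dishes and sleeves all made contact within about 1 mm of the predicted seat heights.
- In the last pictures both stacks stand upright. Both sleeve tops are where a seated, upright sleeve should appear, within about 2 px in the enlarged top view and about 1 px for the white sleeve in the scene view. I read that off by eye.
- The tape roll, jar and screwdriver look undisturbed, and the gripper was clear of everything.

**Things that disagreed along the way:**
- My first lift command for the spacer began with a mistaken 10 mm downward move. It slid a few millimetres in the grip, so it touched down about 5 mm lower than planned, but the pictures showed it fully down on the seat.
- A far wrist-camera reading of the green dish was about 10 mm off the overhead one. I measured it again from close by before gripping.
- The spacer and the amber dish may sit 1–3 mm off the pin's centre, which is within their clearance.

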